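# Clear the tip cleaner aside and hold the board holder open

## Robot

A 6-joint arm with a two-finger parallel gripper is mounted at the origin on the work surface; the furniture and walls round the work are solid. World frame = base frame: x ahead of the robot, y to its left, z up, the work surface at z = 0. Lengths are in mm, angles in degrees, forces in N, time in s.
With the tool pointing down it reaches from about 350 to 850 mm from the base axis. Payload 8.1 kg.
Tool frame: the origin (TCP) lies at the centre of the arm's flange, where the gripper is bolted on; the fingertips stand 173 mm ahead of it and the grasp point (between the pads) lies 155 mm ahead of it; z points along the fingers, y is the line along which they close (so a half turn about z gives the same grasp; the last joint's range is limited). The gripper opens to 85 mm and grips with 20 to 120 N. Pads are 22 mm wide; open, the fingers measure 114 mm over their backs; the gripper's body (76 mm by 85 mm) begins 54 mm behind the grasp point. The pads swing forward as they close: fully open they stand 13 mm farther back than shut.
Start: joints at [63.461, 7.471, 85.268, -0, 87.261, -4.893], TCP at [221.306, 557.701, 404.692] pointing down, gripper open.
Joint ranges: [-169.43, 169.43], [-51.17, 129.36], [1.28, 143.12], [-76.62, 256.62], [0, 156.53], [-152.29, 152.29]. Speed limits (degrees/s): [136.94, 136.94, 159.86, 180, 180, 180].

## Interface

Orientations are given as [roll, pitch, yaw] about the fixed x, y, z axes, in that order (R = Rz(yaw) Ry(pitch) Rx(roll)).
In Python, from bench import * gives the robot as it stands.
- The arm moves only by the shell command python3 -m jog 'ROWS' [FORCE]. ROWS is text: rows parted by semicolons, each of 7 numbers parted by spaces: the shift along the tool's x, y, z scaled (see below), then the turn, a rotation vector about the tool's x, y, z scaled (see below), then the closure, from -1 (fully open) to 1 (shut). In form: tx ty tz wx wy wz hand; .... A call has 1 to 5 rows; each row shifts and turns the commanded pose from where the row before left it, along the tool's axes as they then stand; what a row does not reach is not made up. The controller multiplies each number of a shift by 0.1 m and each number of a turn by 60 degrees. A row lasts 1/8 s, in which the tool goes at most 62.5 mm and 10.7 degrees, less where a joint would pass 70% of its speed; a pose out of reach is approached as far as the arm can. A call with a number of a shift or a turn outside -1 to 1 is refused whole. A call with a gripper value outside its range is refused whole. The fingers move at their own pace and stop on an object; FORCE is the grip in N (left out, the last holds). Time passes only in rows, so rows that do not move let the fingers close. It gives the time, the measured TCP pose, the force, the opening and the grip force at its end, in the units of the state.
- sense(): the state, without advancing time (a new reading comes with each control period).
- snapshot(name): name is "scene" or "top"; returns a dict with "img" (384x512x3 uint8, red, green, blue), "fx", "fy", "cx", "cy" (pixels), "extrinsics" (4x4, takes a point from camera to world coordinates). Camera axes: x right, y down, z forward; pixel columns grow to the right and rows downward; lengths in mm; the calibration is good to about 2 mm. A picture is of the moment at which its call begins. There is no depth.
- hand_in(): hands the job in; it is judged then, once.
The state is a dict: "time": time; "joint_pos": joint angles; "qd": joint speeds; "joint_efforts": joint torques, N m; "tool_pos": TCP position; "tcp_rot": TCP orientation; "ft_force": force on the tool from outside, world axes, zero at the start; "wrist_torque": the same for the moment, N m; "finger_gap": finger opening in mm; "grip_force": force on a finger pad.
Only numpy, scipy, OpenCV 4.12 (cv2) and the standard library are available. Lean on these libraries where they do the work, as an engineer would, in place of code of your own. Each camera call takes 0.05 s, during which the arm holds its last target. There are 200 camera calls.

## Task

The board holder is to be opened so that a colleague can lay a circuit board in it, but the brass-wool tin stands in the way of its spring-loaded slide. First slide the tin across the base, without lifting it, into the green ring and leave it there; then pull the orange grip out until the red pointer stands on the yellow mark, and finish while still holding it there against the spring. Leave the circuit board, the solder spool and the side cutters where they lie.

Things in the scene. Friction and masses are not known exactly. Their poses are not given: they have to be found in the camera images.
- holder: Fixed board holder. Grey base plate 310 (x) x 320 (y) mm, top 15 mm above the table. Origin: centre of its underside; z up, x away from the robot (within its yaw), y left. Two aluminium blocks 160 mm wide, 35 mm tall above the plate: guide block at x +24 to +42 mm, fixed jaw at +135 to +151 mm, a dark moving jaw between. Near half bare but for grip, tin and flat paint (nothing to catch on).
- slide (a joint): Travel in m of the spring-loaded slide (moving jaw, rod and orange grip in one). 0 is home (jaws closed), grows as the grip is pulled along the holder's -x; hard stop at 0.065. The mark lies 0.035 to 0.049 from home. Let go, it springs home at once: about 4 N at home, 9.4 N at 0.05 (110 N/m).
- grip (a point): Point to grip in the orange upright paddle, 60 mm above the table, on its middle. Paddle: 14 mm thick (holder's x), 46 mm wide (y), 23 to 79 mm above the table. At home 47 mm are free between its back and the guide block, over a 10 mm rod on the centre line (top 34 mm above the table): pinch it from above, one finger in front and one behind. Axes as the holder's.
- pointer (a point): Tip of the small red pointer that sticks out on the left (+y) side of the paddle and moves with it: 45 mm to the left of the paddle's middle and level with the paddle's mid-thickness in the holder's x; 19 mm above the table. Axes as the holder's.
- mark: Yellow painted band on the plate beside the path of the pointer, 12 mm along the holder's x and 26 mm along its y. Origin: its centre, on the plate's top; axes as the holder's. Its place along x varies; the pointer stands on the mark when it is at the same x in the holder's axes, within 6 mm.
- tin_center (a point): Centre of the loose round yellow tin with brass wool, half-way up its solid wall: 14 mm above the plate. The wall is 61 mm in diameter and 28 mm tall, loose wool rises to 39 mm; about 85 g. It starts in front of the grip, some 25 to 50 mm clear of it. z up.
- tin: The same tin; origin at the centre of its underside.
- ring_green: Green painted ring on the plate, 80 mm inner and 88 mm outer diameter; origin at its centre, on the plate's top. It lies left or right of the grip's path, about 105 mm from it.
- ring_white: White painted ring of the same size on the other side; not to be used.
- board_center (a point): Centre of the loose green circuit board beside the holder, 50x80x12 mm, on the table. Leave alone.
- spool_center (a point): Centre of the loose solder spool with black flanges, 52 mm diameter, 40 mm tall, standing on the table beside the holder. Leave alone.
- cutter_center (a point): Middle of the loose side cutters with orange handles, 132x46x10 mm, lying on the table beside the holder. Leave alone.
Things that resemble listed ones, but are neither listed nor needed, are in the scene too. What is meant by the tin is not blue, pink or purple, and is the larger of those in its own colour.

How it is judged (in metres and radians):
On the way, in this order (a step that is already met when the one before it is completed fails the run):
1. the tin stands in the green ring, let go, with the slide still home (horizontal distance between tin_center and ring_green below 0.01 m and z of tin_center in the frame of holder below 0.032 m and angle between tin_center's own z axis and vertical below 0.1 rad and linear speed of tin below 0.02 m/s and value of joint slide below 0.005 m and contact force between each of the arm, the fingers and tin below 0.2 N), for 0.2 s.
2. the grip is held with the pointer on the yellow mark (x of pointer in the frame of mark between -0.006 and 0.006 m and velocity of joint slide between -0.01 and 0.01 m/s and contact force between the fingers and slide above 2 N), for 0.3 s.
At the end, for the whole second after the job is handed in: The fingers still hold the slide (contact over 2 N, slide at rest to 10 mm/s) with the pointer within 6 mm of the yellow mark's middle along the pull; the tin stands upright on the plate, its centre within 10 mm of the green ring's centre, touching neither the fingers nor the slide (all of step 2 and horizontal distance between tin_center and ring_green below 0.01 m and z of tin_center in the frame of holder below 0.032 m and angle between tin_center's own z axis and vertical below 0.1 rad and linear speed of tin below 0.02 m/s and contact force between tin and slide below 0.2 N and contact force between the fingers and tin below 0.2 N); the arm keeps its last pose, push and grip.
It fails at once if the tin is lifted more than 6 mm off the plate (z of tin_center in the frame of holder above 0.035 m).
It fails at once if the tin is tipped by more than 0.3 rad (angle between tin_center's own z axis and vertical above 0.3 rad).
It fails at once if the circuit board, spool or side cutters are moved by more than 20 mm (distance of any of board_center, spool_center, cutter_center from where it was at the start of the episode above 0.02 m).
It also fails if it takes over 48 s, if anything falls off the work surface, if the arm or the gripper's body presses on something with over 40 N, if the wrist force passes 120 N, or if a joint passes its speed limit or range.

## Working session

There is one attempt and no reset: what is moved stays moved. The work goes in short steps, Python scripts to look and compute and a shell command to move; the robot and the scene stay as the last step left them, time stands still between calls to the robot, and variables do not carry over. Pictures are saved under pics/ and viewed, at most 10 in all, crops included, and the job is handed in when it is done.

```bash
mkdir -p pics
python3 - <<'E'
from bench import *
import cv2,numpy as np,pickle
d={}
for n in("scene","top"):
    s=snapshot(n);d[n]=s;cv2.imwrite(f"pics/{n}0.png",cv2.cvtColor(s["img"],cv2.COLOR_RGB2BGR));print(n,s["fx"],s["cx"],s["cy"],np.round(s["extrinsics"],3).tolist())
pickle.dump(d,open("s0.pkl","wb"))
s=sense();print(s["tool_pos"],s["tcp_rot"],s["time"],s["finger_gap"])
E
```

```text
scene 408.8401601544628 258.9216149908315 185.14858873883466 [[0.819, -0.327, 0.471, -21.07], [-0.574, -0.465, 0.674, -783.198], [-0.002, -0.823, -0.568, 767.127], [0.0, 0.0, 0.0, 1.0]]
top 399.3449482864801 250.97087395788708 185.20888287064412 [[-0.014, -0.985, 0.174, 366.919], [-1.0, 0.012, -0.014, 77.638], [0.012, -0.174, -0.985, 1121.293], [0.0, 0.0, 0.0, 1.0]]
[221.20714758 557.50655053 403.70607269] [-1.79901741e+02 -9.59620870e-03  1.58353859e+02] 0.1 85.2215793558342
```

View pics/scene0.png

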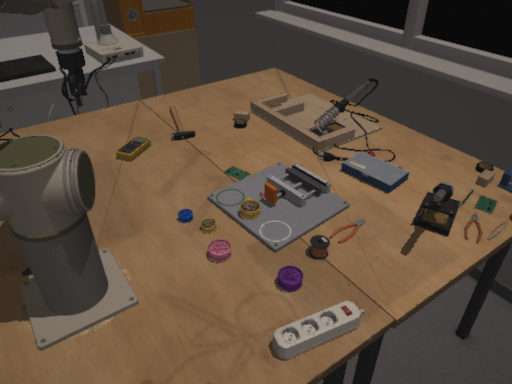

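View pics/top0.png

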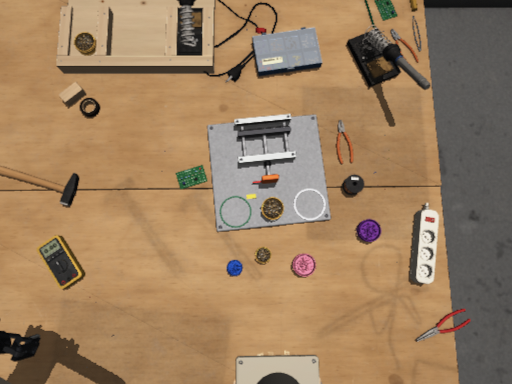

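The top view shows the plate with corners near (208,126), (317,115), (329,221) and (218,230). The paddle is at (268,178), the tin at (272,209), the green ring at (236,211), the white ring at (310,204) and the yellow mark at (251,197).

```bash
cat > h.py <<'E'
import numpy as np,cv2,pickle
def ray(s,uv,z):
    E=np.array(s["extrinsics"]);d=E[:3,:3]@np.array([(uv[0]-s["cx"])/s["fx"],(uv[1]-s["cy"])/s["fy"],1.]);o=E[:3,3]
    return (o+d*(z-o[2])/d[2])
def blobs(s,lo,hi,box,mn=6):
    x0,y0,x1,y1=box;h=cv2.cvtColor(s["img"],cv2.COLOR_RGB2HSV);m=cv2.inRange(h,lo,hi)
    k=np.zeros_like(m);k[y0:y1,x0:x1]=m[y0:y1,x0:x1]
    n,l,st,c=cv2.connectedComponentsWithStats(k)
    return [(st[i].tolist(),c[i].round(2),l==i) for i in range(1,n) if st[i][4]>=mn]
E
python3 - <<'E'
from h import *
s=pickle.load(open("s0.pkl","rb"))["top"]
b=(205,105,335,235)
h=cv2.cvtColor(s["img"],cv2.COLOR_RGB2HSV)
for n,lo,hi in[("orange",(3,160,120),(14,255,255)),("red",(0,150,60),(3,255,255)),("yellow",(20,120,150),(35,255,255)),("tin",(12,90,30),(30,255,255)),("green",(50,40,40),(90,255,255))]:
    for st,c,m in blobs(s,lo,hi,(214,130,322,226)):
        print(n,st,c,ray(s,c,15).round(1))
        if n=="green" and st[4]>20:
            p=np.argwhere(m)[:,::-1].astype(np.float32);print(" ell",cv2.fitEllipse(cv2.convexHull(p)))
g=cv2.inRange(h,(0,0,70),(180,60,200)); k=np.zeros_like(g);k[100:240,195:345]=g[100:240,195:345]
k=cv2.morphologyEx(k,cv2.MORPH_OPEN,np.ones((3,3)))
c=max(cv2.findContours(k,0,1)[0],key=cv2.contourArea)
r=cv2.minAreaRect(c);B=cv2.boxPoints(r);W=np.array([ray(s,p,15) for p in B]);print(r,B);print(W.round(1),np.linalg.norm(np.roll(W,1,0)-W,axis=1))
im=cv2.resize(s["img"][110:240,200:340],None,fx=5.5,fy=4.5*1,interpolation=cv2.INTER_CUBIC) if 0 else cv2.resize(s["img"][110:240,200:340],(630,585),interpolation=cv2.INTER_CUBIC)
cv2.imwrite("pics/crop0.png",cv2.cvtColor(im,cv2.COLOR_RGB2BGR))
E
```

```text
orange [262, 175, 17, 5, 71] [269.68 176.97] [585.7   8.9  15. ]
red [253, 181, 8, 2, 9] [256.67 181.67] [572.6  45.9  15. ]
yellow [247, 194, 9, 5, 35] [250.89 196.  ] [532.   62.7  15. ]
tin [319, 130, 3, 19, 36] [320.39 136.86] [ 701.8 -139.9   15. ]
tin [263, 175, 15, 4, 40] [269.55 176.58] [586.8   9.2  15. ]
tin [246, 194, 10, 5, 44] [250.84 196.02] [531.9  62.9  15. ]
tin [261, 197, 23, 23, 315] [271.89 208.25] [496.8   4.7  15. ]
tin [214, 208, 2, 18, 24] [214.25 218.  ] [471.6 165.1  15. ]
tin [279, 221, 43, 5, 126] [305.46 223.74] [452.5 -87.4  15. ]
green [220, 196, 31, 30, 115] [234.9  209.24] [495.3 107.7  15. ]
 ell ((235.16725158691406, 211.4187469482422), (31.130897521972656, 31.363813400268555), 125.51579284667969)
((268.1286926269531, 172.28713989257812), (107.06600189208984, 114.62828826904297), 84.2894058227539) [[205.77225  124.722786]
 [319.83167  113.31684 ]
 [330.48514  219.8515  ]
 [216.42572  231.25745 ]]
[[ 741.5  190.1   15. ]
 [ 772.9 -141.4   15. ]
 [ 462.4 -157.4   15. ]
 [ 435.   159.    15. ]] [308.12574697 333.01213    310.96881388 317.6122337 ]
```

View pics/crop0.png

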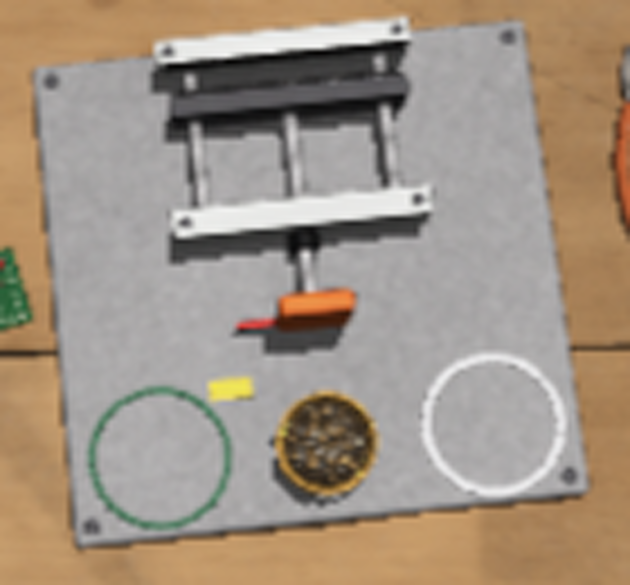

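The crop shows the tin rim centred at crop (326,443), the green ring at (160,458), the white ring at (494,424), the paddle top at (316,303), the pointer tip at (237,326) and the mark at (230,389).

Run:
```python
from h import *
d=pickle.load(open("s0.pkl","rb"));s=d["top"]
f=lambda c,z:ray(s,((c[0]+.5)/4.5+200-.5,(c[1]+.5)/4.5+110-.5),z)[:2]
C=np.array([f(c,15) for c in[(36,70),(522,22),(588,490),(80,545)]]);print(C.round(1),np.linalg.norm(np.roll(C,1,0)-C,axis=1).round(1),C.mean(0))
P={}
for n,c,z in[("green",(160,458),15),("white",(494,424),15),("tin",(326,443),43),("pad",(316,303),79),("ptr",(237,326),19),("mark",(230.5,389),15),("gbL",(172,220),50),("gbR",(430,190),50),("fjL",(155,45),50),("fjR",(408,20),50)]:
    P[n]=f(c,z);print(n,P[n].round(1))
a=lambda v:np.degrees(np.arctan2(-v[0],v[1]))
yaws=[a(P["green"]-P["white"]),a(C[0]-C[1]),a(C[3]-C[2]),a(P["gbL"]-P["gbR"]),a(P["fjL"]-P["fjR"])]
print("yaws",np.round(yaws,2))
y=np.radians(np.mean([yaws[0],yaws[3],yaws[4]]));R=np.array([[np.cos(y),-np.sin(y)],[np.sin(y),np.cos(y)]])
for n in P:print(n,"holder",(R.T@(P[n]-C.mean(0))).round(1))
s2=d["scene"]  # second view: tin, green ring, paddle
for n,lo,hi,z in[("tin",(15,100,60),(30,255,255),43),("orange",(3,160,120),(14,255,255),51),("green",(50,20,40),(95,255,255),15)]:
    for st,c,m in blobs(s2,lo,hi,(210,165,345,240)):
        p=np.argwhere(m)[:,::-1];print(n,st,c,ray(s2,c,z).round(1),ray(s2,(st[0]+st[2]/2,st[1]+st[3]/2),z).round(1))
```

```text
[[ 740.1  184.8]
 [ 769.4 -128.9]
 [ 466.1 -157. ]
 [ 436.4  156.4]] [305.1 315.1 304.6 314.8] [603.02268325  13.80647792]
green [489.3 107. ]
white [ 507.9 -100.5]
tin [494.    6.1]
pad [573.1  12.5]
ptr [570.9  58.3]
mark [531.8  62.9]
gbL [631.6  97.7]
gbR [648.9 -61.1]
fjL [743.9 107.4]
fjR [758.7 -50.9]
yaws [5.12 5.33 5.42 6.19 5.35]
green holder [-104.2  103.8]
white holder [-105.8 -104.5]
tin holder [-109.3    2.8]
pad holder [-29.9   1.6]
ptr holder [-27.7  47.4]
mark holder [-66.1  55.7]
gbL holder [36.6 80.8]
gbR holder [ 38.4 -79. ]
fjL holder [149.2  79.6]
fjR holder [148.7 -79.5]
tin [210, 165, 61, 28, 674] [228.78 174.22] [535.1 183.2  43. ] [551.  137.9  43. ]
tin [287, 165, 5, 3, 11] [289.27 165.73] [727.8 111.   43. ] [725.4 106.8  43. ]
tin [302, 165, 43, 34, 651] [330.78 176.61] [795.5 -17.5  43. ] [755.5 -27.   43. ]
tin [240, 197, 20, 22, 264] [249.51 209.5 ] [486.6  -9.2  43. ] [491.7  -4.2  43. ]
tin [210, 202, 48, 38, 909] [226.19 226.44] [393.1 -34.6  43. ] [422.8 -27.2  43. ]
tin [297, 210, 48, 30, 560] [328.14 228.25] [ 614.5 -199.6   43. ] [ 607.9 -178.4   43. ]
orange [266, 183, 11, 7, 35] [270.94 186.17] [599.6  40.6  51. ] [599.9  38.2  51. ]
orange [331, 226, 14, 11, 33] [336.85 230.91] [ 619.  -227.3   51. ] [ 619.8 -230.8   51. ]
green [225, 167, 24, 13, 152] [236.32 172.64] [582.6 214.3  15. ] [581.6 208.4  15. ]
green [227, 189, 18, 12, 30] [238.2 192.7] [525.  112.5  15. ] [512.7 106.   15. ]
green [216, 190, 24, 16, 50] [224.18 199.66] [469.9 106.4  15. ] [484.  106.9  15. ]
```

```bash
python3 -m jog '0 0 0.2 0 0 0.175 -1; 0 0 0.2 0 0 0.175 -1; 0 0 0.2 0 0 0.175 -1; 0 0 0.2 0 0 0.175 -1; 0 0 0.2 0 0 0.175 -1' 20; python3 -m jog '0 0 0 0 0 0.175 -1; 0 0 0 0 0 0 -1'
cat > rel.py <<'E'
import sys,numpy as np
from bench import *
from scipy.spatial.transform import Rotation as Ro
def rel(t):
    s=sense();R=Ro.from_euler("xyz",s["tcp_rot"],degrees=True)
    print("pos",np.round(s["tool_pos"],1),"rpy",np.round(s["tcp_rot"],2),"tool shift mm",(R.inv().apply(np.array(t)-s["tool_pos"])).round(1),"F",np.round(s["ft_force"],1),"gap",round(s["finger_gap"],1),"grip",s["grip_force"],"t",s["time"])
if __name__=="__main__":rel([float(x) for x in sys.argv[1:4]])
E
python3 rel.py 494 6 300
```

```text
time: 0.72
tool_pos: [221.2, 557.5, 303.5]
tcp_rot: [-180.0, 0.0, 105.5]
ft_force: [-0.4, -0.3, 0.1]
finger_gap: 86.0
grip_force: 0.0
time: 0.98
tool_pos: [221.2, 557.4, 303.9]
tcp_rot: [-180.0, 0.1, 95.4]
ft_force: [-0.9, -0.1, 0.6]
finger_gap: 85.2
grip_force: 0.0
pos [221.2 557.4 303.9] rpy [-1.7996e+02  7.0000e-02  9.5420e+01] tool shift mm [-574.7  219.5    4.4] F [-0.9 -0.1  0.6] gap 85.2 grip 0.0 t 0.975
```

```bash
python3 -m jog '-0.575 0.22 0 0 0 0 -1; -0.575 0.22 0 0 0 0 -1; -0.575 0.22 0 0 0 0 -1; -0.575 0.22 0 0 0 0 -1; -0.575 0.22 0 0 0 0 -1' >/dev/null; python3 -m jog '-0.575 0.22 0 0 0 0 -1; -0.575 0.22 0 0 0 0 -1; -0.575 0.22 0 0 0 0 -1; -0.575 0.22 0 0 0 0 -1; -0.575 0.22 0 0 0 0 -1' >/dev/null; python3 -m jog '0 0 0.2 0 0 0 -1; 0 0 0 0 0 0 -1'; python3 rel.py 494 6 196
```

```text
time: 2.48
tool_pos: [493.4, 5.1, 283.4]
tcp_rot: [-179.8, -0.0, 95.5]
ft_force: [0.0, -0.5, 0.5]
finger_gap: 85.4
grip_force: 0.0
pos [493.4   5.1 283.4] rpy [-1.7983e+02 -4.0000e-02  9.5480e+01] tool shift mm [ 0.8  1.  87.4] F [ 0.  -0.5  0.5] gap 85.4 grip 0.0 t 2.475
```

```bash
python3 -m jog '0 0.01 0.4 0 0 0 -1; 0 0 0.3 0 0 0 -1; 0 0 0.17 0 0 0 -1; 0 0 0 0 0 0 -1'; python3 -m jog '0 0 0 0 0 0 0; 0 0 0 0 0 0 1; 0 0 0 0 0 0 1; 0 0 0 0 0 0 1; 0 0 0 0 0 0 1' 20; python3 rel.py 489.3 107 196
```

```text
time: 2.98
tool_pos: [494.5, 6.4, 197.1]
tcp_rot: [-179.9, -0.0, 95.5]
ft_force: [-0.1, -0.1, 0.3]
finger_gap: 85.5
grip_force: 0.0
time: 3.6
tool_pos: [496.0, 5.8, 199.5]
tcp_rot: [179.8, 0.0, 95.4]
ft_force: [-1.6, 1.0, 6.6]
finger_gap: 60.2
grip_force: 21.4
pos [496.    5.8 199.5] rpy [1.7983e+02 2.0000e-02 9.5360e+01] tool shift mm [101.3   2.8   3.5] F [-1.6  1.   6.6] gap 60.2 grip 21.3651242852211 t 3.6
```

```bash
python3 -m jog '0.2 0 0 0 0 0 1; 0.2 0.01 0 0 0 0 1; 0.2 0.01 0 0 0 0 1; 0.2 0 0 0 0 0 1; 0.21 0 0 0 0 0 1' ; python3 -m jog '0 0 0 0 0 0 1; 0 0 0 0 0 0 1'; python3 rel.py 489.3 107 196
python3 - <<'E'
from h import *;from bench import *
s=snapshot("top");cv2.imwrite("pics/t1.png",cv2.cvtColor(cv2.resize(s["img"][110:240,200:340],(630,585),interpolation=cv2.INTER_CUBIC),cv2.COLOR_RGB2BGR))
E
```

```text
time: 4.22
tool_pos: [488.6, 106.8, 199.5]
tcp_rot: [179.8, 0.1, 95.4]
ft_force: [0.1, -3.2, 4.3]
finger_gap: 60.2
grip_force: 21.7
time: 4.47
tool_pos: [488.6, 107.3, 199.5]
tcp_rot: [179.8, -0.1, 95.4]
ft_force: [-0.5, 3.5, 5.6]
finger_gap: 60.1
grip_force: 21.7
pos [488.6 107.3 199.5] rpy [ 1.798e+02 -6.000e-02  9.540e+01] tool shift mm [-0.4  0.7  3.5] F [-0.5  3.5  5.6] gap 60.1 grip 21.708734929561615 t 4.475
```

View pics/t1.png

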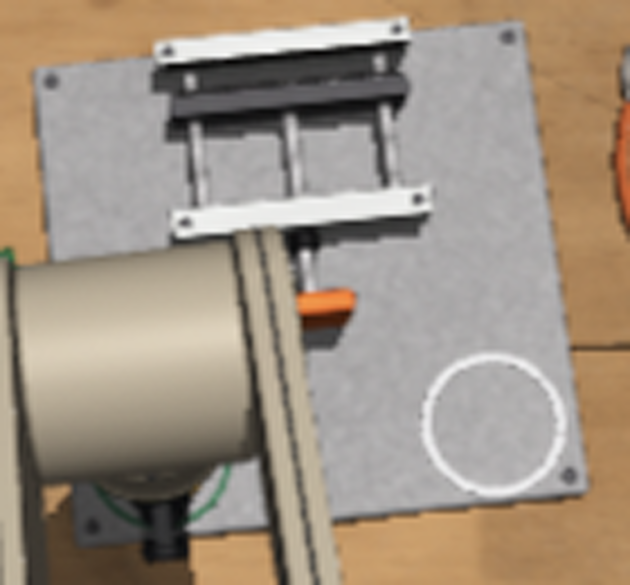

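The arm hides the tin here, with only part of the green ring visible near crop (155,490). The TCP is on target, so I release and look after retreating.

```bash
python3 -m jog '0 0 0 0 0 0 -0.2; 0 0 0 0 0 0 -1; 0 0 0 0 0 0 -1; 0 0 0 0 0 0 -1'; python3 -m jog '0 0 -0.3 0 0 0 -1; 0 0 -0.5 0 0 0 -1; -0.4 0 -0.2 0 0 0 -1; -0.6 0 0 0 0 0 -1; -0.6 0 0 0 0 0 -1'; python3 -m jog '-0.6 0 0 0 0 0 -1; -0.6 0 0 0 0 0 -0.2;0 0 0 0 0 0 -0.2'; python3 rel.py 573 12 300;python3 - <<'E'
from h import *;from bench import *
s=snapshot("top");cv2.imwrite("pics/t2.png",cv2.cvtColor(cv2.resize(s["img"][110:240,200:340],(630,585),interpolation=cv2.INTER_CUBIC),cv2.COLOR_RGB2BGR))
E
```

```text
time: 5.03
tool_pos: [487.4, 106.4, 197.6]
tcp_rot: [-180.0, 0.0, 95.3]
ft_force: [-0.2, 0.6, 0.8]
finger_gap: 85.2
grip_force: 0.0
time: 5.65
tool_pos: [502.5, -54.2, 298.3]
tcp_rot: [179.9, 0.0, 95.4]
ft_force: [1.0, -0.2, 0.1]
finger_gap: 85.4
grip_force: 0.0
time: 6.02
tool_pos: [513.4, -176.3, 297.7]
tcp_rot: [180.0, 0.1, 95.1]
ft_force: [0.0, 0.2, -0.3]
finger_gap: 52.3
grip_force: 0.0
pos [ 513.4 -176.3  297.7] rpy [1.800e+02 7.000e-02 9.506e+01] tool shift mm [182.3  76.   -2.5] F [ 0.   0.2 -0.3] gap 52.3 grip 0.0 t 6.025
```

View pics/t2.png

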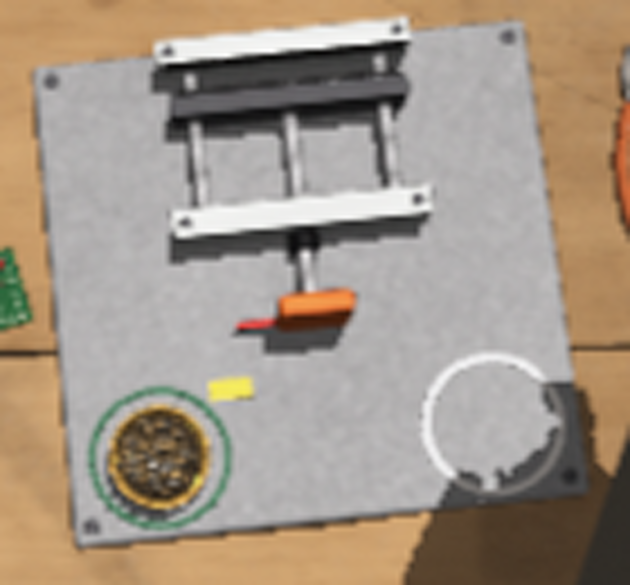

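The tin is inside the green ring, with rim centre at crop (158,457) against ring centre (160,458). That is about 3 mm off after parallax. The slide is still home. Next is the paddle.

```bash
python3 -m jog '0.5 0.2 0 0 0 0 -0.2; 0.5 0.2 0 0 0 0 -0.2; 0.5 0.2 0 0 0 0 -0.2; 0.32 0.16 0 0 0 0 -0.2; 0 0 0 0 0 0 -0.2' ; python3 rel.py 573 12 215
```

```text
time: 6.7
tool_pos: [572.3, 19.8, 297.5]
tcp_rot: [-180.0, -0.0, 95.6]
ft_force: [-0.7, -0.9, -0.1]
finger_gap: 51.3
grip_force: 0.0
pos [572.3  19.8 297.5] rpy [-1.7998e+02 -5.0000e-02  9.5640e+01] tool shift mm [-7.9 -0.  82.5] F [-0.7 -0.9 -0.1] gap 51.3 grip 0.0 t 6.7
```

```bash
python3 -m jog '-0.08 0 0.3 0 0 0 -0.2; 0 0 0.3 0 0 0 -0.2; 0 0 0.2 0 0 0 -0.2; 0 0 0 0 0 0 -0.2'; python3 -m jog '0 0 0 0 0 0 1; 0 0 0 0 0 0 1; 0 0 0 0 0 0 1; 0 0 0 0 0 0 1; 0 0 0 0 0 0 1' 50; python3 rel.py 573 12 215
```

```text
time: 7.2
tool_pos: [571.9, 8.1, 215.7]
tcp_rot: [-179.8, -0.0, 95.4]
ft_force: [0.2, -0.3, -0.3]
finger_gap: 51.1
grip_force: 0.0
time: 7.82
tool_pos: [574.3, 8.1, 219.5]
tcp_rot: [179.8, 0.0, 95.4]
ft_force: [3.5, 0.5, 5.1]
finger_gap: 13.5
grip_force: 50.5
pos [574.3   8.1 219.5] rpy [1.7978e+02 3.0000e-02 9.5360e+01] tool shift mm [ 4.  -0.9  4.5] F [3.5 0.5 5.1] gap 13.5 grip 50.48909783363342 t 7.825
```

```bash
python3 -m jog '0 -0.08 0 0 0 0 1; 0 -0.1 0 0 0 0 1; 0 -0.1 0 0 0 0 1; 0 -0.08 0 0 0 0 1; 0 -0.02 0 0 0 0 1'; python3 -m jog '0 0 0 0 0 0 1; 0 0 0 0 0 0 1;0 0 0 0 0 0 1'; python3 rel.py 537.5 5 219.5
python3 - <<'E'
from h import *;from bench import *
for n in("top","scene"):
    s=snapshot(n);x,y=(200,110) if n=="top" else (200,150)
    cv2.imwrite(f"pics/p_{n}.png",cv2.cvtColor(cv2.resize(s["img"][y:y+130,x:x+140],(630,585),interpolation=cv2.INTER_CUBIC),cv2.COLOR_RGB2BGR))
E
```

```text
time: 8.45
tool_pos: [536.5, 4.5, 219.5]
tcp_rot: [179.7, 0.0, 95.4]
ft_force: [8.3, 1.0, 1.1]
finger_gap: 13.3
grip_force: 50.2
time: 8.82
tool_pos: [536.8, 4.6, 219.5]
tcp_rot: [179.7, 0.0, 95.4]
ft_force: [8.0, 0.8, 3.1]
finger_gap: 13.2
grip_force: 50.5
pos [536.8   4.6 219.5] rpy [1.7971e+02 4.0000e-02 9.5350e+01] tool shift mm [ 0.4  0.7 -0. ] F [8.  0.8 3.1] gap 13.2 grip 50.51302492618561 t 8.825
```

View pics/p_top.png

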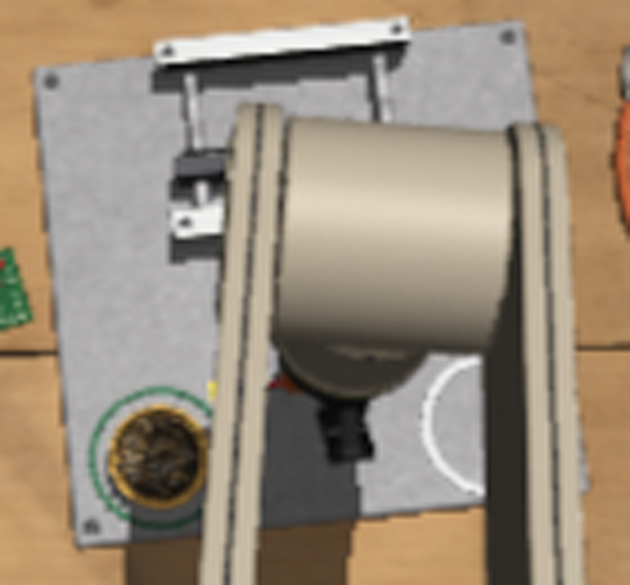

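View pics/p_scene.png

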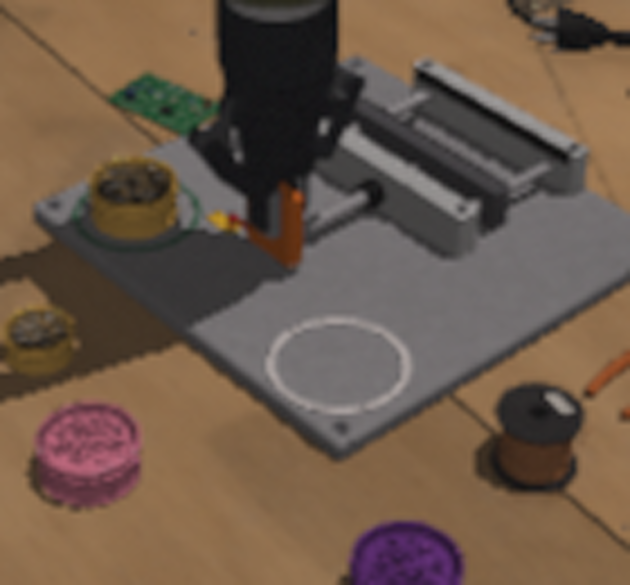

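The top view shows the red pointer's visible part at crop (280,384) beside the yellow mark at (230,389). The scene view shows the pointer tip touching the yellow at (230,220). I'll check this numerically.

Run:
```python
from h import *;from bench import *
y=np.radians(5.35);R=np.array([[np.cos(y),-np.sin(y)],[np.sin(y),np.cos(y)]])
H=lambda s,c,z:(R.T@(ray(s,c,z)[:2]-[603.,13.8])).round(1)
d=pickle.load(open("s0.pkl","rb"))
for tag,D in(("before",d),("now",{n:snapshot(n) for n in d})):
  for n,box in(("top",(235,170,275,202)),("scene",(235,190,270,208))):
    s=D[n]
    for c,lo,hi,z in(("red",(0,110,50),(4,255,255),19),("red2",(172,110,50),(180,255,255),19),("yel",(20,120,110),(35,255,255),15)):
      for st,ce,m in blobs(s,lo,hi,box,2):print(tag,n,c,st,ce,H(s,ce,z))
```

```text
before top red [253, 181, 9, 2, 15] [257.2  181.53] [-27.8  33.4]
before top yel [247, 194, 9, 5, 35] [250.89 196.  ] [-66.2  55.3]
before top yel [266, 199, 2, 1, 2] [266.5 199. ] [-79.2  12.8]
before scene red [260, 193, 5, 3, 8] [262.25 194.  ] [-19.   46.8]
before scene yel [246, 197, 6, 4, 13] [248.31 198.62] [-64.   60.5]
now top red [260, 194, 3, 2, 4] [261.   194.75] [-66.2  27. ]
now top yel [247, 195, 1, 3, 3] [247. 196.] [-65.   66.2]
now scene red [251, 198, 2, 1, 2] [251.5 198. ] [-57.9  52.4]
now scene yel [246, 197, 5, 4, 10] [248.1 198.6] [-64.5  61. ]
```

The pointer is at holder x −66.2 and the mark at −66.2, and the TCP pull of 37.6 mm agrees. The tin has not moved.

```bash
python3 -m jog '0 0 0 0 0 0 1; 0 0 0 0 0 0 1; 0 0 0 0 0 0 1'; python3 -c "from bench import *; print(hand_in())"
```

```text
time: 9.4
tool_pos: [536.8, 4.6, 219.5]
tcp_rot: [179.7, 0.0, 95.4]
ft_force: [8.1, -0.3, 4.1]
finger_gap: 13.6
grip_force: 50.5
the job is handed in; nothing more can be done
None
```

I handed the job in at 9.4 s with the tin in the green ring (about 3 mm off centre by my measurement) and the grip held at 50 N with the red pointer on the yellow mark; no verdict came back.

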